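Shim the rocking pH meter

TASK

The pH meter rocks when it is used, because the foot at its front corner beside the orange wedge has lost its rubber cap and stands clear of the bench. Push the wedge along the bench, thin end first, under that foot until it sits snug and carries the foot, without jacking the meter up out of level or shoving it along; then press down firmly (about 6 N) with the fingertips on top of the casing right above that foot for about a second, to check that the corner no longer dips, and come away. Only push and press: do not pick up the wedge or the meter, and leave the bottles and the beaker alone.

Things in the scene. Friction and masses are not known exactly. Their poses are not given: they have to be found in the camera images.
- meter: White bench-top pH meter, 210 (x) x 180 (y) mm, 1.9 to 2.6 kg, loose on four feet at x = +-90, y = +-77 mm. Origin on the bench under its centre, z up; its x points to the front (low side with the keys, away from the robot), y to the side on which the wedge lies. It stands level on three black rubber feet; the fourth, at (+90, +77), is too short. Casing underside 18 mm above the bench.
- panel (a point): Middle of the meter's sloping top panel (display, keys), 66 mm above the bench. The top rises from 40 mm above the bench near the front edge (meter x = 100 mm) to 77 mm at meter x = -45 mm, then is level to the back (x = -105 mm). Front and side faces are upright.
- short_foot (a point): Lowest point of the short foot, a round-ended grey stub 14 mm in diameter, 15 mm in from the front face and 13 mm in from the side face of the casing; 7 mm above the bench while the meter stands level. Without the wedge, 2 to 3 N down on this corner make it dip 7 mm (0.06 rad) until the stub meets the bench.
- corner_top (a point): The point on top of the sloping casing straight above the short foot, 43 mm above the bench: where to press.
- wedge: Loose orange plastic wedge, 80 mm long, 36 mm wide, 30 to 65 g, flat on the bench. Origin at the centre of its underside; its x points to the thin end, z up. 16 mm high at the thick end (x = -40 mm), falling evenly to 2 mm at the thin end (x = +40 mm). It starts 2 to 7 cm outside the casing, thin end turned roughly (within 0.25 rad) to the short foot.
- wedge_heel (a point): Centre of the wedge's upright flat thick end, 8 mm above the bench: where to push. It slides with under 1 N until it meets the foot, then jams: 2 to 5 N on the heel set it, with the short foot about 12 mm ahead of the wedge's middle (wedge x = +12 mm); beyond 6 to 12 N the meter shifts. Friction keeps it in when let go.
- amber_bottle: Bystander: brown glass bottle with black cap, 52 mm in diameter, 115 mm tall; origin at the centre of its underside. Stands near; leave it.
- beaker: Bystander: empty glass beaker, 66 mm in diameter, 85 mm tall; origin at the centre of its underside. Leave it.
- buffer_bottle: Bystander: small white bottle with red cap, 42 mm in diameter, 85 mm tall; origin at the centre of its underside. Leave it.
Not all that is in view belongs to the job. Of the things that look like the wedge, take the one that is farthest from the robot's base at the start.

How it is judged:
By the outcome, as a careful person would: the job done as asked, in the order asked, and still so for the second after the job is handed in, with the robot touching nothing.
It also fails if it takes over 51 s, if anything falls off the work surface, if the arm or the gripper's body presses on something with over 40 N, if the wrist force passes 120 N, or if a joint passes its speed limit or range.

ROBOT

A 6-joint arm with a two-finger parallel gripper is mounted at the origin on the work surface. World frame = base frame: x ahead of the robot, y to its left, z up, the work surface at z = 0. Lengths are in mm, angles in rad, forces in N, time in s.
With the tool pointing down it reaches from about 325 to 775 mm from the base axis. Payload 5.5 kg.
Tool frame: the origin (TCP) lies on the centre line of the jaws, within the pads' length; the fingertips stand 22 mm ahead of it and the grasp point (between the pads) lies 3 mm ahead of it; z points along the fingers, y is the line along which they close (so a half turn about z gives the same grasp; the last joint's range is limited). The gripper opens to 85 mm and grips with 20 to 120 N. Pads are 22 mm wide; open, the fingers measure 114 mm over their backs; the gripper's body (76 mm by 85 mm) begins 54 mm behind the grasp point. The pads swing forward as they close: fully open they stand 13 mm farther back than shut.
Start: joints at [-1.318, 0.091, 1.231, -0, 1.82, -0.057], TCP at [182.921, -571.451, 253.275] pointing down, gripper open.
Joint ranges: [-2.87, 2.87], [-0.86, 2.18], [0.17, 2.46], [-1.51, 4.65], [0.06, 2.69], [-2.65, 2.65]. Speed limits (rad/s): [2.57, 2.57, 3.01, 3.14, 3.14, 3.14].

INTERFACE

Orientations are given as a 3x3 rotation matrix whose columns are the frame's x, y, z axes.
In Python, from workcell import readout, capture, get_calibration, job gives the robot as it stands.
- The arm moves only by the tool send_rows, never from a script. Its argument "deltas" is a list of rows, each a list of 3 entries, a list of its own where there are three numbers: the gripper command: -1 is shut, 1 is fully open, values between are in proportion, then the shift along the tool's x, y, z scaled (see below), then the turn, a rotation vector about the tool's x, y, z scaled (see below). A call has 1 to 20 rows; each row shifts and turns the commanded pose from where the row before left it, along the tool's axes as they then stand; what a row does not reach is not made up. The controller multiplies each number of a shift by 0.02 m and each number of a turn by 0.1 rad. A row lasts 1/10 s, in which the tool goes at most 50 mm and 8.59 degrees, less where a joint would pass 70% of its speed; a pose out of reach is approached as far as the arm can. A call with a number of a shift or a turn outside -1 to 1 is refused whole. A call with a gripper value outside its range is refused whole. The fingers move at their own pace and stop on an object; the grip force is fixed at half the most. Time passes only in rows, so rows that do not move let the fingers close. It gives the time, the measured TCP pose, the force, the opening and the grip force at its end, in the units of the state.
- readout.get_obs(): the state, without advancing time (a new reading comes with each control period).
- capture(name): name is "scene" or "top"; returns the picture (400x640x3 uint8, blue, green, red); there is no depth.
- get_calibration(name): a dict with "intrinsics" (3x3 intrinsics, pixels), "origin" and "orientation" of the camera in the world. Camera axes: x right, y up, looking along -z (the intrinsics and any distortion apply to the point x, -y, -z); pixel columns grow to the right and rows downward; lengths in mm; the calibration is good to about 2 mm. A picture is of the moment at which its call begins. get_calibration takes no time and is no camera call.
- job.sign_off(): hands the job in; it is judged then, once.
The state is a dict: "t": time; "joint_pos": joint angles; "joint_velocities": joint speeds; "joint_torque": joint torques, N m; "position": TCP position; "tool_rot": TCP orientation; "ft_force": force on the tool from outside, world axes, zero at the start; "ft_torque": the same for the moment, N m; "finger_gap": finger opening in mm; "finger_force": force on a finger pad.
Only numpy, scipy, OpenCV 4.12 (cv2) and the standard library are available. Lean on these libraries where they do the work, as an engineer would, in place of code of your own. Each camera call takes 0.05 s, during which the arm holds its last target. There are 200 camera calls.

## Working session

There is one attempt and no reset: what is moved stays moved. The work goes in short steps, Python scripts to look and compute and a tool call to move; the robot and the scene stay as the last step left them, time stands still between calls to the robot, and variables do not carry over. Pictures are saved under pics/ and viewed, at most 10 in all, crops included, and the job is handed in when it is done.

Besides the shell and the picture viewer there is one more tool, called after "Call:" in YAML: its name, and indented under it one key for each argument. send_rows: Moves the arm, as the interface text tells. Shifts and turns lie within -1 to 1; 1 stands for 0.02 m of shift or 0.1 rad of turn. Its arguments: {"type":"object","properties":{"deltas":{"type":"array"}},"required":["deltas"]}

```bash
mkdir -p pics
python3 - <<'E'
from workcell import readout, capture, get_calibration
import cv2
for n in("scene","top"):
    im=capture(n); cv2.imwrite(f"pics/{n}0.png",im); c=get_calibration(n); print(n,c)
o=readout.get_obs(); print(o)
E
```

```text
scene {'intrinsics': array([[408.99919264,   0.        , 326.82383683],
       [  0.        , 408.99919264, 199.2563271 ],
       [  0.        ,   0.        ,   1.        ]]), 'origin': array([ 902.57850915, -188.06093946,  780.92277285]), 'orientation': array([[ 0.47120298, -0.7508079 ,  0.46287714],
       [ 0.88190725,  0.40961723, -0.23335235],
       [-0.01439966,  0.51817103,  0.8551558 ]])}
top {'intrinsics': array([[491.56487493,   0.        , 317.0029002 ],
       [  0.        , 491.56487493, 196.06227083],
       [  0.        ,   0.        ,   1.        ]]), 'origin': array([ 459.28236842,   -3.66995443, 1111.51310456]), 'orientation': array([[ 0.00895141,  0.99858605, -0.05240005],
       [-0.99987269,  0.00963052,  0.01272193],
       [ 0.01320858,  0.0522795 ,  0.99854514]])}
{'t': 0.1, 'joint_pos': array([-1.31767571e+00,  9.18251612e-02,  1.23178522e+00,  3.54625791e-05,
        1.81977106e+00, -5.67068998e-02]), 'joint_velocities': array([-0.00251429, -0.00191675, -0.00493675,  0.00034218,  0.0020547 ,
       -0.00088217]), 'joint_torque': array([ 2.92788762e-03, -4.60216498e+01, -4.19219542e+01,  5.75798686e-05,
        1.05455422e-02,  2.88609260e-05]), 'position': array([ 182.88985963, -571.23078412,  252.22783011]), 'tool_rot': array([[ 9.52383548e-01,  3.04902289e-01, -4.14685451e-04],
       [ 3.04902541e-01, -9.52381967e-01,  1.74039545e-03],
       [ 1.35711612e-04, -1.78396264e-03, -9.99998400e-01]]), 'ft_force': array([-0.46307639, -0.13935964, -0.8530406 ]), 'ft_torque': array([-0.02030641,  0.00504203,  0.00102636]), 'finger_force': 0.0, 'finger_gap': 85.48486168874224}
```

View pics/scene0.png

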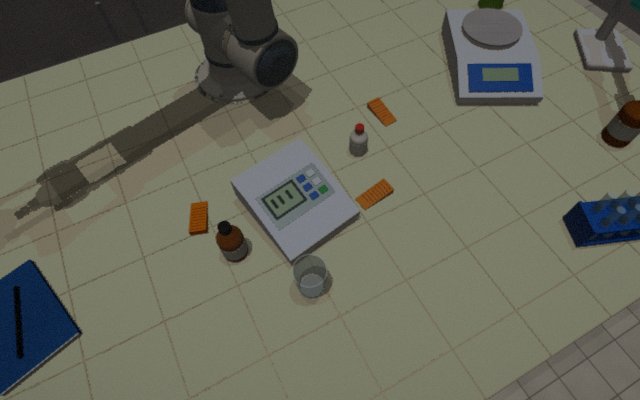

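View pics/top0.png

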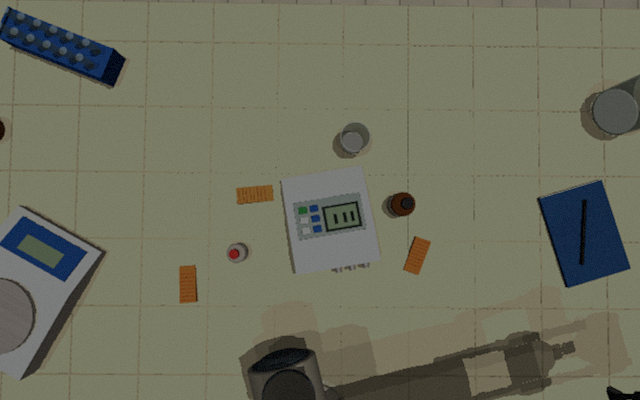

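The scene view shows the meter at about (295,198) with the target wedge at (375,194). In the top view that wedge is at (255,194), beside the meter's front-left corner at about (283,180), and it is the farthest of the three orange wedges. The amber bottle and beaker stand clear. The red-capped bottle is at (237,253).

```bash
cat > h.py <<'E'
import cv2, numpy as np
from workcell import capture, get_calibration
def ray(n,px,z):
    c=get_calibration(n); K=c["intrinsics"]; px=np.atleast_2d(px).astype(float)
    d=np.c_[(px[:,0]-K[0,2])/K[0,0],-(px[:,1]-K[1,2])/K[1,1],-np.ones(len(px))]@c["orientation"].T
    o=c["origin"]; return o+d*((np.asarray(z)-o[2])/d[:,2])[:,None]
def proj(n,P):
    c=get_calibration(n); K=c["intrinsics"]; q=(np.atleast_2d(P)-c["origin"])@c["orientation"]
    return np.c_[K[0,0]*q[:,0]/-q[:,2]+K[0,2],K[1,1]*-q[:,1]/-q[:,2]+K[1,2]]
def orange(im,box):
    x0,y0,x1,y1=box; h=cv2.cvtColor(cv2.resize(im[y0:y1,x0:x1],None,fx=8,fy=8,interpolation=cv2.INTER_CUBIC),cv2.COLOR_BGR2HSV)
    m=cv2.inRange(h,(4,120,70),(22,255,255)); m=cv2.morphologyEx(m,cv2.MORPH_CLOSE,np.ones((25,25)))
    c=max(cv2.findContours(m,0,2)[0],key=cv2.contourArea)
    return c[:,0,:].astype(float)/8+[x0-.44,y0-.44]
E
python3 - <<'E'
from h import *
for n,box in(("top",(225,175,285,212)),("scene",(345,170,405,215))):
    im=cv2.imread(f"pics/{n}0.png"); c=orange(im,box)
    w=ray(n,c,np.full(len(c),5.)); r=cv2.minAreaRect(w[:,:2].astype(np.float32))
    print(n,"wedge",r, cv2.boxPoints(r).round(1).tolist())
    x0,y0,x1,y1=(270,160,390,285) if n=="top" else (225,130,365,262)
    sub=cv2.resize(im[y0:y1,x0:x1],None,fx=4,fy=4,interpolation=cv2.INTER_CUBIC); h=cv2.cvtColor(sub,cv2.COLOR_BGR2HSV)
    m=cv2.inRange(h,(0,0,115),(180,45,255)); m=cv2.morphologyEx(m,cv2.MORPH_OPEN,np.ones((9,9)))
    c=cv2.convexHull(max(cv2.findContours(m,0,2)[0],key=cv2.contourArea))
    for e in(8,16,):
        p=cv2.approxPolyDP(c,e,True)[:,0]; print("meter",e,(p/4+[x0-.4,y0-.4]).tolist())
    cv2.polylines(sub,[p.reshape(-1,1,2)],True,(0,0,255),1)
    cv2.imwrite(f"pics/m_{n}.png",sub)
a=cv2.imread("pics/m_top.png");b=cv2.imread("pics/m_scene.png")
s=np.zeros((max(a.shape[0],b.shape[0]),a.shape[1]+b.shape[1],3),np.uint8); s[:a.shape[0],:a.shape[1]]=a; s[:b.shape[0],a.shape[1]:]=b
cv2.imwrite("pics/m.png",cv2.resize(s,None,fx=.75,fy=.75))
E
```

```text
top wedge ((520.5101318359375, 123.17610168457031), (37.28986358642578, 82.14762878417969), 5.481071472167969) [[498.0, 162.3000030517578], [505.8999938964844, 80.5], [543.0, 84.0999984741211], [535.0999755859375, 165.8000030517578]]
meter 8 [[361.35, 163.85], [380.85, 260.1], [295.85, 274.85], [279.85, 177.6]]
meter 16 [[361.35, 163.85], [380.85, 260.1], [295.85, 274.85], [279.85, 177.6]]
scene wedge ((519.6551513671875, 123.68624877929688), (42.32270050048828, 87.54772186279297), 6.781026363372803) [[493.5, 164.6999969482422], [503.79998779296875, 77.69999694824219], [545.7999877929688, 82.69999694824219], [535.5, 169.6999969482422]]
meter 8 [[305.35, 131.35], [361.1, 209.6], [289.35, 258.85], [224.6, 183.6], [224.6, 167.6], [231.1, 159.6]]
meter 16 [[305.35, 131.35], [361.1, 209.6], [289.35, 258.85], [224.6, 183.6], [224.6, 167.6], [231.1, 159.6]]
```

View pics/m.png

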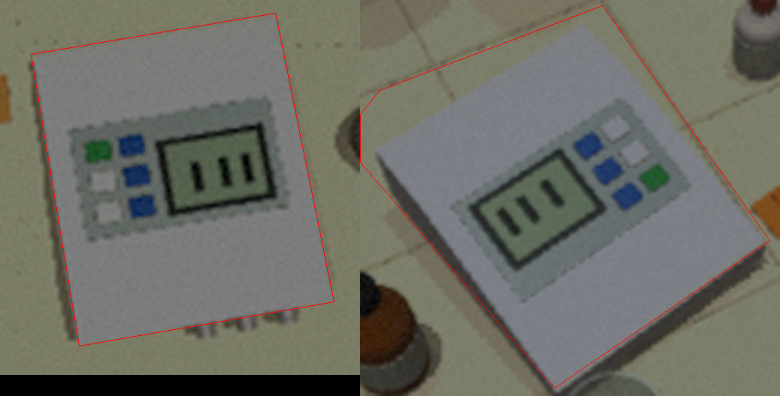

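The top-view outline follows the casing: front corners (280,178) and (361,164), back corners (381,260) and (296,275). In the scene view the front-edge corners (361,210) and (289,259) look usable. The rest of that hull follows the shadow, so I'll drop it.

Run:
```python
from h import *
t=np.array([[279.85,177.6],[361.35,163.85],[380.85,260.1],[295.85,274.85]])+[[.3,.3],[-.3,.3],[-.3,-.3],[.3,-.3]]
P=ray("top",t,np.array([39,39,77,77.]))[:,:2]; print(P.round(1)); print("sides",np.linalg.norm(P-np.roll(P,-1,0),axis=1).round(1))
S=ray("scene",[[361.1,209.6],[289.35,258.85]],np.array([39,39.])); print("scene front",S.round(1))
M=np.array([[105,90],[105,-90],[-105,-90],[-105,90.]])
mc,pc=M.mean(0),P.mean(0); U,s,V=np.linalg.svd((M-mc).T@(P-pc)); R=(U@V).T; o=pc-R@mc
print("meter",o,"yaw",np.arctan2(R[1,0],R[0,0]),"res",(P-(M@R.T+o)).round(1))
f=R@[90,77]+o; print("foot",f)
print("edge normals y:",R[:,1])
# wedge from top: silhouette points thick end z 16 (outer y), thin z 2
im=cv2.imread("pics/top0.png"); c=orange(im,(225,175,285,212)); w=ray("top",c,5+0*c[:,0])
z=np.clip(9-(123-w[:,1])*0+ (w[:,1]-123)*14/80,2,16); w=ray("top",c,z)[:,:2]; r=cv2.minAreaRect(w.astype(np.float32)); b=cv2.boxPoints(r); print(r,b.round(1))
b=b[np.argsort(b[:,1])]; thin=b[:2].mean(0); heel=b[2:].mean(0); d=(thin-heel)/np.linalg.norm(thin-heel)
print("thin",thin,"heel",heel,"dir",d,np.arctan2(d[1],d[0]),"to foot from centre",np.arctan2(*(f-(thin+heel)/2)[::-1]))
rel=f-(thin+heel)/2; print("foot in wedge frame",rel@d,rel@[-d[1],d[0]])
```

```text
[[ 554.6   63.6]
 [ 586.6 -113.4]
 [ 381.  -151.3]
 [ 349.    25.2]]
sides [179.9 209.1 179.4 209.1]
scene front [[ 557.5   65.3   39. ]
 [ 585.9 -113.9   39. ]]
meter [467.79946889 -43.95942551] yaw 0.18174048869375375 res [[-0.2  0.1]
 [-0.7  0.1]
 [ 0.2  0.1]
 [ 0.7 -0.3]]
foot [542.40011462  48.0391813 ]
edge normals y: [-0.18074167  0.9835306 ]
((520.3864135742188, 122.54126739501953), (36.93485641479492, 80.62603759765625), 6.326619625091553) [[497.6 160.6]
 [506.5  80.4]
 [543.2  84.5]
 [534.3 164.6]]
thin [524.82874  82.47376] heel [515.9441  162.60876] dir [ 0.11019573 -0.9939099 ] -1.4603764 to foot from centre -1.2834935994234662
foot in wedge frame 76.47416894796936 13.669824116485847
```

Call:
send_rows:
  deltas:
    - [-1,[0.853,-0.974,0],[0,0,0]]
    - [-1,[0.853,-0.974,0],[0,0,0]]
    - [-1,[0.853,-0.974,0],[0,0,0]]
    - [-1,[0.853,-0.974,0],[0,0,0]]
    - [-1,[0.853,-0.974,0],[0,0,0]]
    - [-1,[0.853,-0.974,0],[0,0,0]]
    - [-1,[0.853,-0.974,0],[0,0,0]]
    - [-1,[0.853,-0.974,0],[0,0,0]]
    - [-1,[0.853,-0.974,0],[0,0,0]]
    - [-1,[0.853,-0.974,0],[0,0,0]]
    - [-1,[0.853,-0.974,0],[0,0,0]]
    - [-1,[0.853,-0.974,0],[0,0,0]]
    - [-1,[0.853,-0.974,0],[0,0,0]]
    - [-1,[0.853,-0.974,0],[0,0,0]]
    - [-1,[0.853,-0.974,0],[0,0,0]]
    - [-1,[0.853,-0.974,0],[0,0,0]]
    - [-1,[0.853,-0.974,0],[0,0,0]]
    - [-1,[0.853,-0.974,0],[0,0,0]]
    - [-1,[0.853,-0.974,0],[0,0,0]]
    - [-1,[0.853,-0.974,0],[0,0,0]]

```text
t: 2.1
position: [389.2, -95.3, 252.9]
tool_rot: [[0.952, 0.305, -0.0], [0.305, -0.952, 0.0], [-0.0, -0.0, -1.0]]
ft_force: [-0.2, -0.5, -0.5]
finger_gap: 0.1
finger_force: 0.0
```

Call:
send_rows:
  deltas:
    - [-1,[0.853,-0.974,0],[0,0,0]]
    - [-1,[0.853,-0.974,0],[0,0,0]]
    - [-1,[0.853,-0.974,0],[0,0,0]]
    - [-1,[0.853,-0.974,0],[0,0,0]]
    - [-1,[0.853,-0.974,0],[0,0,0]]
    - [-1,[0.853,-0.974,0],[0,0,0]]
    - [-1,[0.853,-0.974,0],[0,0,0]]
    - [-1,[0.853,-0.974,0],[0,0,0]]
    - [-1,[0.853,-0.974,0],[0,0,0]]
    - [-1,[0.853,-0.974,0],[0,0,0]]
    - [-1,[0.853,-0.974,0],[0,0,0]]
    - [-1,[0.853,-0.974,0],[0,0,0]]

```text
t: 3.3
position: [513.0, 189.7, 252.7]
tool_rot: [[0.952, 0.305, -0.001], [0.305, -0.952, -0.0], [-0.001, 0.0, -1.0]]
ft_force: [0.4, -0.1, 0.0]
finger_gap: -0.3
finger_force: 0.0
```

Call:
send_rows:
  deltas:
    - [-1,[0,0,0.7],[0,0,-0.98]]
    - [-1,[0,0,0.7],[0,0,-0.98]]
    - [-1,[0,0,0.7],[0,0,-0.98]]
    - [-1,[0,0,0.7],[0,0,-0.98]]
    - [-1,[0,0,0.7],[0,0,-0.98]]
    - [-1,[0,0,0.7],[0,0,-0.98]]
    - [-1,[0,0,0.7],[0,0,-0.98]]
    - [-1,[0,0,0.7],[0,0,-0.98]]
    - [-1,[0,0,0.7],[0,0,-0.98]]
    - [-1,[0,0,0.7],[0,0,-0.98]]
    - [-1,[0,0,0.7],[0,0,-0.98]]
    - [-1,[0,0,0.7],[0,0,-0.98]]
    - [-1,[0,0,0.7],[0,0,-0.98]]
    - [-1,[0,0,0.7],[0,0,-0.98]]
    - [-1,[0,0,0],[0,0,0]]
    - [-1,[0,0,0],[0,0,0]]

```text
t: 4.9
position: [512.5, 188.6, 57.0]
tool_rot: [[-0.108, 0.994, -0.001], [0.994, 0.108, -0.0], [-0.0, -0.001, -1.0]]
ft_force: [0.5, 0.3, 0.0]
finger_gap: -0.2
finger_force: 0.0
```

Call:
send_rows:
  deltas:
    - [-1,[0,0,0.78],[0,0,0]]
    - [-1,[0,0,0.78],[0,0,0]]
    - [-1,[0,0,0],[0,0,0]]
    - [-1,[-0.35,0,0],[0,0,0]]
    - [-1,[-0.25,0,0],[0,0,0]]
    - [-1,[-0.15,0,0],[0,0,0]]
    - [-1,[-0.1,0,0],[0,0,0]]
    - [-1,[0,0,0],[0,0,0]]

```text
t: 5.7
position: [515.0, 171.5, 26.5]
tool_rot: [[-0.11, 0.994, 0.001], [0.994, 0.11, 0.0], [0.0, 0.001, -1.0]]
ft_force: [0.3, -0.3, 0.2]
finger_gap: 0.1
finger_force: 0.0
```

Call:
send_rows:
  deltas:
    - [-1,[-0.15,-0.045,0],[0,0,-0.2]]
    - [-1,[-0.15,-0.045,0],[0,0,-0.2]]
    - [-1,[-0.15,-0.045,0],[0,0,-0.2]]
    - [-1,[-0.15,-0.045,0],[0,0,-0.2]]
    - [-1,[-0.15,-0.045,0],[0,0,-0.2]]
    - [-1,[-0.15,-0.045,0],[0,0,-0.2]]
    - [-1,[0,0,0],[0,0,0]]

```text
t: 6.4
position: [512.2, 152.6, 26.0]
tool_rot: [[-0.229, 0.973, -0.0], [0.973, 0.229, -0.0], [-0.0, -0.0, -1.0]]
ft_force: [-0.0, -0.4, -0.3]
finger_gap: 0.2
finger_force: 0.0
```

```bash
cat > look.py <<'E'
import sys
from h import *
from workcell import readout
k=sys.argv[1]; im=capture("top"); cv2.imwrite(f"pics/top{k}.png",im)
b=(225,165,300,215); c=orange(im,b)
w=ray("top",c,5+0*c[:,0]); m=w[:,1].mean(); z=np.clip(9+(w[:,1]-m)*14/80,2,16); w=ray("top",c,z)[:,:2]
r=cv2.minAreaRect(w.astype(np.float32)); q=cv2.boxPoints(r); q=q[np.argsort(q[:,1])]; thin=q[:2].mean(0); heel=q[2:].mean(0)
L=np.linalg.norm(thin-heel); d=(thin-heel)/L; f=np.array([542.4,48.0]); rel=f-heel
print("size",r[1],"heel",heel,"ang",np.arctan2(d[1],d[0]),"foot from heel: ahead",rel@d,"left",rel@[-d[1],d[0]])
o=readout.get_obs(); print(o["t"],o["position"],o["ft_force"])
x=o["tool_rot"][:,0]; print("tool -x ang",np.arctan2(-x[1],-x[0]), "heel ahead of TCP",(heel-o["position"][:2])@-x[:2], "left", (heel-o["position"][:2])@o["tool_rot"][:2,1])
cv2.imwrite(f"pics/crop{k}.png",cv2.resize(im[150:290,215:355],None,fx=4,fy=4,interpolation=cv2.INTER_CUBIC))
E
python3 look.py 1
```

```text
size (37.124454498291016, 63.22913360595703) heel [519.1094  124.78006] ang -1.3410486 foot from heel: ahead 80.06659241131092 left 5.193366622975169
6.45 [512.22290205 152.80007679  26.01324936] [ 0.76277839 -1.09012927  1.17463009]
tool -x ang -1.340120097135697 heel ahead of TCP 28.852317064793684 left 0.2976835749683735
```

View pics/crop1.png

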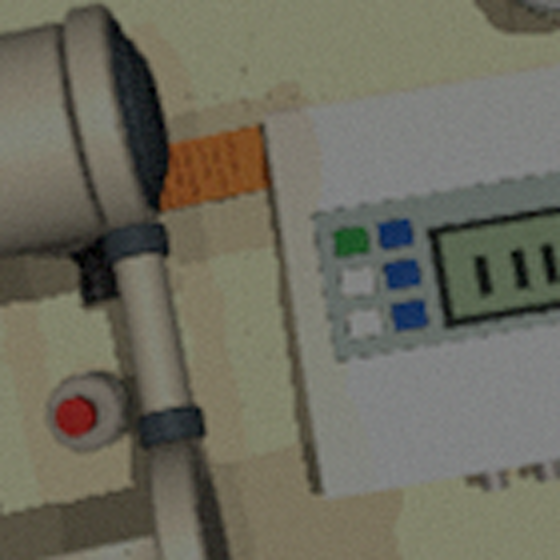

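The wedge is following the tool and already points close to the foot: its visible angle of -1.341 matches the tool. Its thin end is under the casing edge at crop (268,150). I'll make the last bit of turn, then push straight.

Call:
send_rows:
  deltas:
    - [-1,[-0.15,-0.045,0],[0,0,-0.2]]
    - [-1,[-0.15,-0.045,0],[0,0,-0.2]]
    - [-1,[-0.15,-0.045,0],[0,0,-0.2]]
    - [-1,[-0.15,-0.045,0],[0,0,-0.2]]
    - [-1,[-0.15,-0.045,0],[0,0,-0.2]]
    - [-1,[-0.15,0,0],[0,0,0]]
    - [-1,[-0.15,0,0],[0,0,0]]
    - [-1,[-0.15,0,0],[0,0,0]]
    - [-1,[-0.15,0,0],[0,0,0]]
    - [-1,[0,0,0],[0,0,0]]

```text
t: 7.45
position: [516.0, 125.7, 26.1]
tool_rot: [[-0.325, 0.946, 0.0], [0.946, 0.325, -0.0], [-0.0, 0.0, -1.0]]
ft_force: [-0.4, -0.4, -0.0]
finger_gap: 0.2
finger_force: 0.0
```

```bash
python3 look.py 2
python3 - <<'E'
import numpy as np
from workcell import readout
o=readout.get_obs(); x=-o["tool_rot"][:2,0]; r=np.array([542.4,48.0])-o["position"][:2]
print("foot ahead of wedge centre",r@x-51,"left of tool",r@o["tool_rot"][:2,1])
E
```

```text
size (39.892784118652344, 24.509138107299805) heel [531.73883   86.473335] ang -1.404748 foot from heel: ahead 39.70630216253112 left 4.1554146721352705
7.5 [515.93994172 125.95843418  26.10901151] [ 0.10142838 -0.36559706  0.52884603]
tool -x ang -1.2401808189788728 heel ahead of TCP 42.475411469584266 left 2.1254031291454414
foot ahead of wedge centre 31.326020155785457 left of tool -0.2802241566044046
```

View pics/crop2.png

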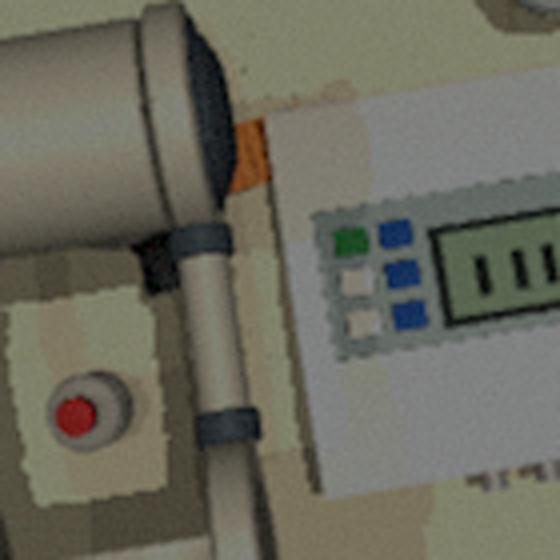

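The wedge is still square against the tool, with its visible part at crop (250,155). About 19 mm remain, so I'll push 15 mm and then slow down.

Call:
send_rows:
  deltas:
    - [-1,[-0.15,0,0],[0,0,0]]
    - [-1,[-0.15,0,0],[0,0,0]]
    - [-1,[-0.15,0,0],[0,0,0]]
    - [-1,[-0.15,0,0],[0,0,0]]
    - [-1,[-0.1,0,0],[0,0,0]]
    - [-1,[-0.05,0,0],[0,0,0]]
    - [-1,[0,0,0],[0,0,0]]

```text
t: 8.2
position: [520.8, 111.8, 26.1]
tool_rot: [[-0.325, 0.946, 0.0], [0.946, 0.325, -0.0], [-0.0, -0.0, -1.0]]
ft_force: [0.9, -1.2, -0.1]
finger_gap: 0.1
finger_force: 0.0
```

Call:
send_rows:
  deltas:
    - [-1,[-0.05,0,0],[0,0,0]]
    - [-1,[-0.05,0,0],[0,0,0]]
    - [-1,[0,0,0],[0,0,0]]

```text
t: 8.5
position: [521.3, 110.2, 26.1]
tool_rot: [[-0.325, 0.946, -0.0], [0.946, 0.325, 0.0], [0.0, -0.0, -1.0]]
ft_force: [-1.1, 0.3, -0.0]
finger_gap: -0.2
finger_force: 0.6
```

```bash
cat > st.py <<'E'
import numpy as np
from workcell import readout
o=readout.get_obs(); x=-o["tool_rot"][:2,0]; r=np.array([542.4,48.0])-o["position"][:2]
print(o["t"],"ahead of centre",r@x-51,"left",r@o["tool_rot"][:2,1],"push",-o["ft_force"][:2]@x,o["ft_force"],o["position"])
E
python3 st.py
```

```text
8.5 ahead of centre 14.652039812723672 left -0.2716855826077271 push 0.6284130468484371 [-1.07692245  0.29434008 -0.02351373] [521.31653675 110.17517219  26.07347662]
```

Call:
send_rows:
  deltas:
    - [-1,[-0.025,0,0],[0,0,0]]
    - [-1,[-0.025,0,0],[0,0,0]]
    - [-1,[0,0,0],[0,0,0]]

```text
t: 8.8
position: [521.6, 109.4, 26.1]
tool_rot: [[-0.325, 0.946, -0.0], [0.946, 0.325, 0.001], [0.001, -0.0, -1.0]]
ft_force: [-0.1, 2.2, 0.4]
finger_gap: 0.1
finger_force: 1.5
```

Call:
send_rows:
  deltas:
    - [-1,[-0.025,0,0],[0,0,0]]
    - [-1,[0,0,0],[0,0,0]]

```text
t: 9.0
position: [521.8, 108.9, 26.1]
tool_rot: [[-0.325, 0.946, -0.0], [0.946, 0.325, 0.001], [0.001, 0.0, -1.0]]
ft_force: [-1.4, 3.4, -0.7]
finger_gap: 0.1
finger_force: 1.9
```

Call:
send_rows:
  deltas:
    - [-1,[-0.025,0,0],[0,0,0]]
    - [-1,[0,0,0],[0,0,0]]

```text
t: 9.2
position: [521.9, 108.4, 26.1]
tool_rot: [[-0.325, 0.946, -0.0], [0.946, 0.325, 0.0], [0.0, -0.0, -1.0]]
ft_force: [-1.4, 4.8, 0.8]
finger_gap: 0.1
finger_force: 2.4
```

Call:
send_rows:
  deltas:
    - [-1,[0,0,0],[0,0,0]]
    - [-1,[0,0,0],[0,0,0]]

```text
t: 9.4
position: [521.9, 108.4, 26.1]
tool_rot: [[-0.325, 0.946, -0.0], [0.946, 0.325, 0.0], [0.0, 0.0, -1.0]]
ft_force: [-2.3, 4.6, 0.3]
finger_gap: 0.3
finger_force: 2.6
```

```bash
python3 st.py
```

```text
9.4 ahead of centre 12.742274365898957 left -0.2860990950423776 push 5.105752286207816 [-2.28772981  4.61258259  0.26544632] [521.94920066 108.37321176  26.0891919 ]
```

Push settled at about 5 N with the foot about 12.7 mm ahead of the wedge's middle. Backing away and checking.

Call:
send_rows:
  deltas:
    - [-1,[0.1,0,0],[0,0,0]]
    - [-1,[0.2,0,0],[0,0,0]]
    - [-1,[0.7,0,0],[0,0,0]]
    - [-1,[0,0,-1],[0,0,0]]
    - [-1,[0,0,-1],[0,0,0]]
    - [-1,[0,0,-1],[0,0,0]]
    - [-1,[0,0,-1],[0,0,0]]
    - [-1,[0,0,-1],[0,0,0.75]]
    - [-1,[1,0,0],[0,0,0.73]]
    - [-1,[1,0,0],[0.83,0,0]]
    - [-1,[1,0,0],[0.83,0,0]]
    - [-1,[1,0,0],[0.83,0,0]]
    - [-1,[0,0,0],[0,0,0]]
    - [-1,[0,0,0],[0,0,0]]

```text
t: 10.8
position: [499.4, 205.9, 125.3]
tool_rot: [[-0.183, 0.953, -0.242], [0.983, 0.177, -0.046], [-0.001, -0.247, -0.969]]
ft_force: [0.2, -0.1, 0.8]
finger_gap: 0.1
finger_force: 0.0
```

```bash
python3 look.py 3
python3 - <<'E'
from h import *
from workcell import readout
o=readout.get_obs(); R=o["tool_rot"]; tip=o["position"]+22*R[:,2]; print(R.round(3),"tip",tip, "to corner in tool",R.T@(np.array([542.4,48.,43])-tip), o["ft_force"])
im=capture("scene"); s=cv2.resize(im[120:270,280:430],None,fx=4,fy=4,interpolation=cv2.INTER_CUBIC)
t=cv2.imread("pics/crop3.png"); cv2.imwrite("pics/both3.png",cv2.resize(np.hstack([cv2.resize(t,(600,600)),s]),(800,400)))
x0,y0,x1,y1=(270,160,390,285); a=cv2.imread("pics/top3.png")
sub=cv2.resize(a[y0:y1,x0:x1],None,fx=4,fy=4,interpolation=cv2.INTER_CUBIC); m=cv2.inRange(cv2.cvtColor(sub,cv2.COLOR_BGR2HSV),(0,0,115),(180,45,255)); m=cv2.morphologyEx(m,cv2.MORPH_OPEN,np.ones((9,9)))
p=cv2.approxPolyDP(cv2.convexHull(max(cv2.findContours(m,0,2)[0],key=cv2.contourArea)),12,True)[:,0]; print((p/4+[x0-.4,y0-.4]).tolist())
E
```

```text
size (37.440155029296875, 40.80276870727539) heel [525.7847  99.1425] ang -1.2464767 foot from heel: ahead 53.77101764745675 left -0.5481969076697393
10.85 [499.44837464 205.44837584 125.88075271] [ 0.191574    0.50608759 -0.06859859]
tool -x ang -1.38738062388435 heel ahead of TCP 109.32617765523278 left 6.326445528578464
[[-0.182  0.953 -0.241]
 [ 0.983  0.177 -0.046]
 [-0.001 -0.246 -0.969]] tip [494.13703918 204.44676051 104.55502923] to corner in tool [-162.57875175   33.49227991   55.13928318] [ 0.191574    0.50608759 -0.06859859]
[[361.6, 163.85], [380.6, 260.6], [295.85, 274.6], [281.35, 177.1]]
```

View pics/both3.png

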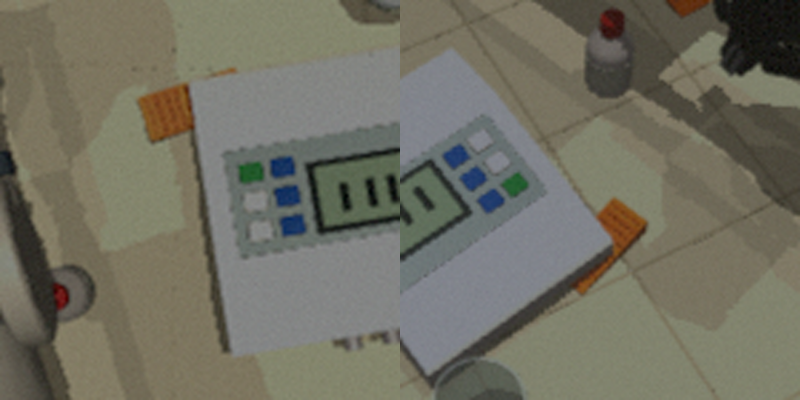

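The wedge sits under the corner with its heel outside the casing (left half (165,110), right half (615,230)). The meter's corners haven't moved. Now over the corner to press.

Call:
send_rows:
  deltas:
    - [-1,[-0.9,0.175,0],[0,0,0]]
    - [-1,[-0.9,0.175,0],[0,0,0]]
    - [-1,[-0.9,0.175,0],[0,0,0]]
    - [-1,[-0.9,0.175,0],[0,0,0]]
    - [-1,[-0.9,0.175,0],[0,0,0]]
    - [-1,[-0.9,0.175,0],[0,0,0]]
    - [-1,[-0.9,0.175,0],[0,0,0]]
    - [-1,[-0.9,0.175,0],[0,0,0]]
    - [-1,[-0.9,0.175,0],[0,0,0]]
    - [-1,[0,0,0.9],[0,0,0]]
    - [-1,[0,0,0.8],[0,0,0]]
    - [-1,[0,0,0.67],[0,0,0]]
    - [-1,[0,0,0],[0,0,0]]
    - [-1,[0,0,0],[0,0,0]]

```text
t: 12.3
position: [547.2, 49.8, 72.1]
tool_rot: [[-0.183, 0.953, -0.243], [0.983, 0.177, -0.045], [0.0, -0.247, -0.969]]
ft_force: [-0.7, -0.1, 0.3]
finger_gap: 0.1
finger_force: 0.0
```

```bash
cat > tip.py <<'E'
import numpy as np
from workcell import readout
o=readout.get_obs(); R=o["tool_rot"]; tip=o["position"]+22*R[:,2]; print(o["t"],"tip",tip,"to corner in tool",R.T@(np.array([542.4,48.,43])-tip),o["ft_force"])
E
python3 tip.py
```

```text
12.3 tip [541.88678103  48.8162747   50.76240598] to corner in tool [-0.89764972  2.26449952  7.43309569] [-0.73994109 -0.0622343   0.29436541]
```

Call:
send_rows:
  deltas:
    - [-1,[-0.04,0.037,0.145],[0,0,0]]
    - [-1,[0,0.025,0.097],[0,0,0]]
    - [-1,[0,0.012,0.048],[0,0,0]]
    - [-1,[0,0,0],[0,0,0]]

```text
t: 12.7
position: [547.8, 48.8, 66.5]
tool_rot: [[-0.182, 0.953, -0.242], [0.983, 0.176, -0.045], [-0.0, -0.246, -0.969]]
ft_force: [-0.4, -0.4, -0.7]
finger_gap: 0.1
finger_force: 0.0
```

Call:
send_rows:
  deltas:
    - [-1,[0,0.006,0.024],[0,0,0]]
    - [-1,[0,0.006,0.024],[0,0,0]]
    - [-1,[0,0,0],[0,0,0]]

```text
t: 13.0
position: [547.7, 48.8, 65.4]
tool_rot: [[-0.182, 0.953, -0.242], [0.983, 0.176, -0.045], [0.0, -0.246, -0.969]]
ft_force: [0.1, 0.6, 0.2]
finger_gap: -0.0
finger_force: 0.0
```

Call:
send_rows:
  deltas:
    - [-1,[0,0.006,0.024],[0,0,0]]
    - [-1,[0,0,0],[0,0,0]]

```text
t: 13.2
position: [547.7, 48.8, 64.9]
tool_rot: [[-0.182, 0.953, -0.242], [0.983, 0.176, -0.045], [0.0, -0.247, -0.969]]
ft_force: [0.4, 0.0, -0.7]
finger_gap: 0.2
finger_force: 0.0
```

Call:
send_rows:
  deltas:
    - [-1,[0,0.006,0.024],[0,0,0]]
    - [-1,[0,0,0],[0,0,0]]

```text
t: 13.4
position: [547.7, 48.8, 64.3]
tool_rot: [[-0.182, 0.953, -0.242], [0.983, 0.176, -0.045], [0.0, -0.246, -0.969]]
ft_force: [-0.0, -0.4, -0.3]
finger_gap: -0.0
finger_force: 0.0
```

Call:
send_rows:
  deltas:
    - [-1,[0,0.006,0.024],[0,0,0]]
    - [-1,[0,0,0],[0,0,0]]

```text
t: 13.6
position: [547.6, 48.8, 63.8]
tool_rot: [[-0.182, 0.953, -0.242], [0.983, 0.176, -0.045], [0.0, -0.247, -0.969]]
ft_force: [0.1, -0.2, -0.3]
finger_gap: -0.1
finger_force: 0.0
```

Call:
send_rows:
  deltas:
    - [-1,[0,0.006,0.024],[0,0,0]]
    - [-1,[0,0,0],[0,0,0]]

```text
t: 13.8
position: [547.7, 48.8, 63.7]
tool_rot: [[-0.182, 0.953, -0.242], [0.983, 0.176, -0.045], [-0.0, -0.246, -0.969]]
ft_force: [-0.8, 0.9, 2.6]
finger_gap: -0.0
finger_force: 0.6
```

Call:
send_rows:
  deltas:
    - [-1,[0,0.006,0.024],[0,0,0]]
    - [-1,[0,0,0],[0,0,0]]

```text
t: 14.0
position: [547.8, 48.8, 63.5]
tool_rot: [[-0.182, 0.953, -0.242], [0.983, 0.176, -0.045], [-0.0, -0.246, -0.969]]
ft_force: [-0.8, -0.7, 4.4]
finger_gap: 0.1
finger_force: 2.1
```

Call:
send_rows:
  deltas:
    - [-1,[0,0.005,0.019],[0,0,0]]
    - [-1,[0,0,0],[0,0,0]]
    - [-1,[0,0,0],[0,0,0]]

```text
t: 14.3
position: [547.8, 48.8, 63.5]
tool_rot: [[-0.182, 0.953, -0.242], [0.983, 0.176, -0.045], [-0.0, -0.246, -0.969]]
ft_force: [-2.0, 0.0, 6.5]
finger_gap: -0.3
finger_force: 2.9
```

Call:
send_rows:
  deltas:
    - [-1,[0,0,0],[0,0,0]]
    - [-1,[0,0,0],[0,0,0]]

```text
t: 14.5
position: [547.7, 48.8, 63.4]
tool_rot: [[-0.182, 0.953, -0.242], [0.983, 0.176, -0.045], [-0.0, -0.246, -0.969]]
ft_force: [-2.0, 0.1, 6.1]
finger_gap: 0.4
finger_force: 2.9
```

Vertical force is 6.1–6.5 N and the corner holds. I'll keep pressing for over a second, then lift straight off and retreat.

Call:
send_rows:
  deltas:
    - [-1,[0,0,0],[0,0,0]]
    - [-1,[0,0,0],[0,0,0]]
    - [-1,[0,0,0],[0,0,0]]
    - [-1,[0,0,0],[0,0,0]]
    - [-1,[0,0,0],[0,0,0]]
    - [-1,[0,0,0],[0,0,0]]
    - [-1,[0,0,0],[0,0,0]]
    - [-1,[0,0,0],[0,0,0]]
    - [-1,[0,0,0],[0,0,0]]

```text
t: 15.4
position: [547.8, 48.8, 63.5]
tool_rot: [[-0.182, 0.953, -0.242], [0.983, 0.176, -0.045], [-0.0, -0.246, -0.969]]
ft_force: [-0.8, 0.5, 6.6]
finger_gap: 0.1
finger_force: 2.9
```

Call:
send_rows:
  deltas:
    - [-1,[0,-0.025,-0.097],[0,0,0]]
    - [-1,[0,-0.05,-0.19],[0,0,0]]
    - [-1,[0,-0.1,-0.4],[0,0,0]]
    - [-1,[0,-0.2,-0.8],[0,0,0]]
    - [-1,[0,-0.24,-0.95],[0,0,0]]
    - [-1,[0,-0.24,-0.95],[0,0,0]]
    - [-1,[0,-0.24,-0.95],[0,0,0]]
    - [-1,[0.9,-0.24,-0.95],[0,0,0]]
    - [-1,[0.9,0,0],[0,0,0]]
    - [-1,[0.9,0,0],[0,0,0]]
    - [-1,[0.9,0,0],[0,0,0]]
    - [-1,[0.9,0,0],[0,0,0]]
    - [-1,[0.9,0,0],[0,0,0]]
    - [-1,[0.9,0,0],[0,0,0]]
    - [-1,[0.9,0,0],[0,0,0]]
    - [-1,[0,0,0],[0,0,0]]

```text
t: 17.0
position: [521.4, 192.2, 173.0]
tool_rot: [[-0.185, 0.953, -0.241], [0.983, 0.179, -0.044], [0.001, -0.245, -0.97]]
ft_force: [0.5, -0.8, -0.4]
finger_gap: 0.0
finger_force: 0.0
```

```bash
python3 look.py 4
python3 - <<'E'
from h import *
a=cv2.imread("pics/top3.png"); b=cv2.imread("pics/top4.png")
s=[cv2.resize(i[150:290,215:395],(400,311),interpolation=cv2.INTER_CUBIC) for i in(a,b)]; cv2.imwrite("pics/cmp4.png",np.hstack(s))
E
```

```text
size (36.9336051940918, 41.06935119628906) heel [525.6908   98.97139] ang -1.239021 foot from heel: ahead 53.63425387419283 left -0.8045299439105502
17.05 [521.67973901 191.02019168 172.76231711] [ 0.13105388  0.23025481 -0.90672382]
tool -x ang -1.3860439341630166 heel ahead of TCP 91.2191376585028 left -12.570431625954505
```

View pics/cmp4.png

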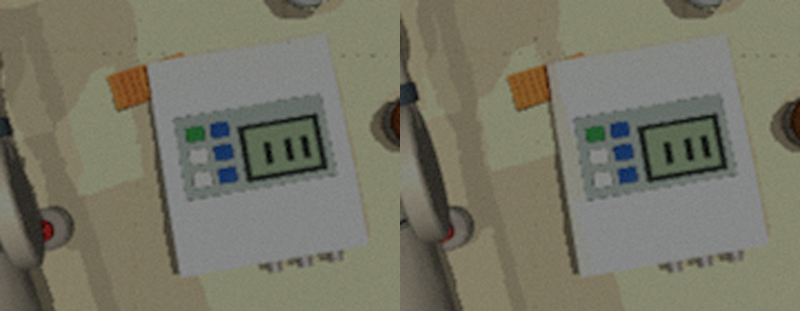

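The before and after views match: wedge at (130,88) and (530,88), with the meter and bottles unmoved. The arm is clear.

```bash
python3 -c "
from workcell import job; print(job.sign_off())"
```

```text
the job is handed in; nothing more can be done
None
```

The wedge was set under the short foot with about 5 N, the corner held about 6 N for more than a second without dipping, and the job was handed in at about 17 s with the arm clear and the meter and bottles unmoved in the pictures.

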